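Unbolt and draw out the sample-rack carriage

TASK

Of the two loading lanes on the bench, take the one whose carriage carries a rack of capped sample tubes. Slide its locking bolt back out of the carriage's way by its upright steel pin, then draw the carriage by its black knob along the lane all the way to the stop at the front end, and let go. Do not touch the empty lane beside it.

Things in the scene. Friction and masses are not known exactly. Their poses are not given: they have to be found in the camera images.
- bolt_knob (a point): upright steel pin of the loaded lane's bolt, 16 mm thick, 25 to 80 mm above the bench; point on its axis at 64 mm. x: along the lane to its rear, y: out to the bolt's side, z up. Slides only along y (2-3 N, stays put): locked it is 75-81 mm to the +y side of the carriage knob; the carriage passes from 94 mm on; end stop 115 mm. Stands 32 mm nearer the front than the knob; keepers 32 mm high.
- carriage_knob (a point): upright black knob at the front of the loaded carriage (the one with a rack of five white-capped tubes): round, 22 mm thick, 31 to 92 mm above the bench; point on its axis at 72 mm. x: along the lane to its rear, y: to the bolt's side, z up. Drawing out moves it towards -x (robot's side). The rack, 30 mm wide, caps 116 mm high, begins 45 mm behind its axis; lane rails 30 mm high.
- carriage (a joint): how far the loaded carriage is drawn out towards the front of its lane, m: 0 fully in (starts at 0 to 0.004); the locked bolt stops it at about 0.006; 0.098 at the front stop. Slides at about 3 N plus 8 N per m/s, stays where it is left.
- empty_lane: the other lane, same shape, no rack on it: do not touch. Origin: centre of its base's underside on the bench; x along it to its rear, y to its bolt's side, z up. Base 340 x 104 mm (x, y), bolt bracket out to y = 160 mm (bar end to 176) round x = -42; black knob at x = -10, y = 0, 92 mm high; bolt pin at x = -42, y = 75, 80 mm high.

How it is judged:
By the outcome, as a careful person would: the job done as asked, in the order asked, and still so for the second after the job is handed in, with the robot touching nothing.
It also fails if it takes over 45 s, if anything falls off the work surface, if the arm or the gripper's body presses on something with over 40 N, if the wrist force passes 120 N, or if a joint passes its speed limit or range.

ROBOT

A 6-joint arm with a two-finger parallel gripper is mounted at the origin on the work surface. World frame = base frame: x ahead of the robot, y to its left, z up, the work surface at z = 0. Lengths are in mm, angles in rad, forces in N, time in s.
With the tool pointing down it reaches from about 400 to 925 mm from the base axis. Payload 12.5 kg.
Tool frame: the origin (TCP) lies at the very end of the fingers, on their centre line; the grasp point (between the pads) lies 19 mm behind it; y points along the fingers, z is the direction in which the jaws open and shut, and the axes are right-handed (so a half turn about y gives the same grasp; the last joint's range is limited). The gripper opens to 95 mm and grips with 3 to 60 N. Pads are 20 mm wide; open, the fingers measure 119 mm over their backs; the gripper's body (75 mm by 180 mm) begins 59 mm behind the grasp point.
Start: joints at [-0.106, 0.491, 1.559, -0, 1.092, -0.106], TCP at [625.017, 0.021, 214.661] pointing down, gripper open.
Joint ranges: [-3.1, 3.1], [-0.84, 2.19], [0.05, 2.79], [-1.13, 4.28], [0.06, 2.93], [-2.69, 2.69]. Speed limits (rad/s): [2.22, 2.22, 2.79, 3.14, 3.14, 3.14].

INTERFACE

Orientations are given as [roll, pitch, yaw] about the fixed x, y, z axes, in that order (R = Rz(yaw) Ry(pitch) Rx(roll)).
In Python, from cell import * gives the robot as it stands. The module is installed in compiled form; this text tells all that it offers.
- The arm moves only by the shell command python3 -m jog 'ROWS'. ROWS is a JSON object of lists of equal length, an entry for each row: "dp": the shift along the tool's x, y, z in m, a list of three; "rot": the turn, a rotation vector about the tool's x, y, z in rad, a list of three; "claw": the finger opening in m, from 0 to 0.0951. In form: {"dp": [[x, y, z], ...], "rot": [[wx, wy, wz], ...], "claw": [claw, ...]}. A call has 1 to 12 rows; each row is the pose to reach, as a shift and turn from the pose commanded when the call began, along the tool's axes at that moment; what a row does not reach only later rows make up. A row lasts 1/10 s, in which the tool goes at most 50 mm and 8.59 degrees, less where a joint would pass 70% of its speed; a pose out of reach is approached as far as the arm can. A call with a gripper value outside its range is refused whole. The fingers move at their own pace and stop on an object; the grip force is fixed at half the most. Time passes only in rows, so rows that repeat a pose let the fingers close. It gives the time, the measured TCP pose, the force and the opening at its end, in the units of the state.
- state(): the state, without advancing time (a new reading comes with each control period).
- read_camera(name): name is "scene" or "side" or "wrist"; returns the picture (420x560x3 uint8, red, green, blue); there is no depth.
- camera_info(name): a dict with "fx", "fy", "cx", "cy" (pixels), "eye" and "rotation" of the camera in the world. Camera axes: x right, y down, z forward; pixel columns grow to the right and rows downward; lengths in mm; the calibration is good to about 2 mm. The wrist camera is an equidistant fisheye: a pixel r from the principal point sees the ray r / f radians off the axis. A picture is of the moment at which its call begins: read the wrist's pose just before it. camera_info takes no time and is no camera call; for the wrist camera it gives the pose at the moment of the call.
- job_done(): hands the job in, once; it reports no verdict.
The state is a dict: "t": time; "joints": joint angles; "qvel": joint speeds; "tau": joint torques, N m; "eef_pos": TCP position; "tcp_rot": TCP orientation; "ft_force": force on the tool from outside, world axes, zero at the start; "moment": the same for the moment, N m; "opening": opening from 0.0 (shut) to 1.0 (fully open).
Only numpy, scipy, OpenCV 4.12 (cv2) and the standard library are available. Lean on these libraries where they do the work, as an engineer would, in place of code of your own. Each camera call takes 0.05 s, during which the arm holds its last target. There are 200 camera calls.

## Working session

There is one attempt and no reset: what is moved stays moved. The work goes in short steps, Python scripts to look and compute and a shell command to move; the robot and the scene stay as the last step left them, time stands still between calls to the robot, and variables do not carry over. Pictures are saved under pics/ and viewed, on a budget of 10 in all, crops included, one or two more only if the job needs it, and the job is handed in when it is done.

```bash
mkdir -p pics
python3 - <<'E'
from cell import *
import cv2
s=state();print(s)
for n in("scene","side"):
    im=read_camera(n);cv2.imwrite(f"pics/{n}0.png",im[:,:,::-1]);print(n,camera_info(n))
E
```

```text
{'t': 0.0, 'joints': array([-1.05597626e-01,  4.91584703e-01,  1.55945218e+00, -8.72037565e-06,
        1.09171102e+00, -1.05600451e-01]), 'qvel': array([ 0.00093523, -0.00156937,  0.00041206, -0.00167229,  0.00013724,
       -0.00107124]), 'tau': array([-9.52334158e-04, -6.12640929e+01, -2.58175153e+01,  6.92750537e-02,
        4.83079045e-02, -1.38641695e-05]), 'eef_pos': array([6.24751833e+02, 4.83952018e-02, 2.14045194e+02]), 'tcp_rot': array([-1.57194595e+00,  1.14076484e-04, -1.57078954e+00]), 'ft_force': array([ 0.07789844, -0.12340529,  0.20202104]), 'moment': array([ 0.04757705, -0.0181445 ,  0.00937602]), 'opening': 1.000209986732832}
scene {'fx': 389.2457406472973, 'fy': 389.2457406472973, 'cx': 284.57579903901535, 'cy': 210.26323620962, 'eye': array([988.01713497, 244.80868878, 522.63724763]), 'rotation': array([-2.32832308,  0.01546006,  2.09702899])}
side {'fx': 396.92963085540475, 'fy': 396.92963085540475, 'cx': 283.42240850621783, 'cy': 212.10925106646488, 'eye': array([287.7815423 , 443.63478595, 488.41915327]), 'rotation': array([-2.21807228,  0.0125791 , -2.61374822])}
```

View pics/scene0.png

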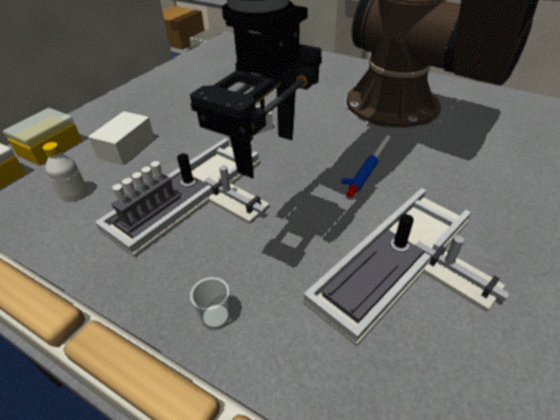

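View pics/side0.png

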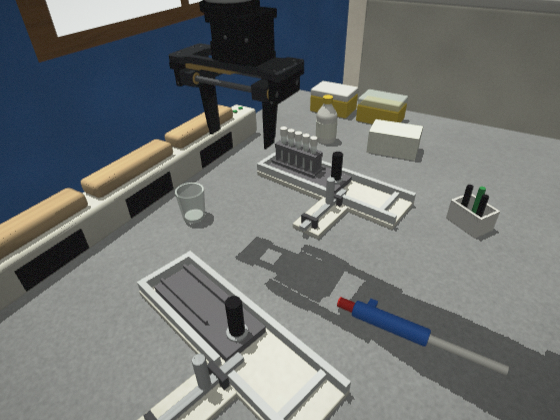

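The loaded lane is the one with the white caps. In the scene view its knob is near (185,168) and its pin near (224,180). In the side view they are at (337,165) and (330,190). I'll zoom in for accurate pixels.

Run:
```python
import cv2,numpy as np
a=cv2.imread("pics/scene0.png")[130:255,95:275];b=cv2.imread("pics/side0.png")[115:240,250:420]
f=lambda i,w:cv2.resize(i,None,fx=4.4,fy=4.4,interpolation=cv2.INTER_CUBIC)
a=cv2.resize(a,(720,500),interpolation=2)[:, :]
b=cv2.resize(b,(680,500),interpolation=2)
def grid(i,x0,y0):
    for k in range(0,i.shape[1],80):cv2.putText(i,str(x0+k//4),(k,10),0,.35,(0,0,255));cv2.line(i,(k,12),(k,i.shape[0]),(0,0,255),1) if 0 else cv2.line(i,(k,12),(k,20),(0,0,255),1)
    for k in range(0,i.shape[0],80):cv2.putText(i,str(y0+k//4),(0,k+4),0,.35,(0,0,255));cv2.line(i,(24,k),(32,k),(0,0,255),1)
grid(a,95,130);grid(b,250,115)
cv2.imwrite("pics/za.png",a);cv2.imwrite("pics/zb.png",b)
```

```text
(no output)
```

View pics/za.png

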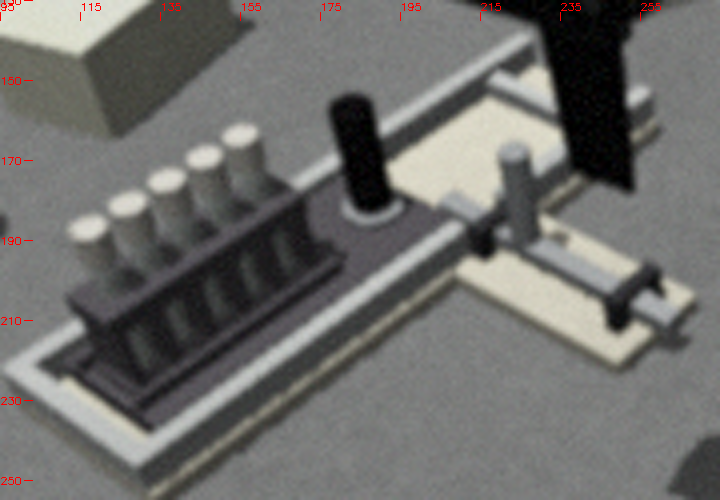

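View pics/zb.png

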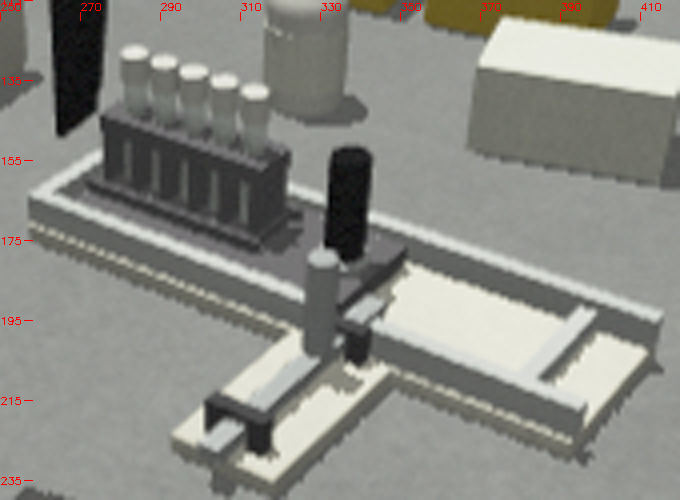

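The scene crop puts the knob top at (182.5,154.8), the pin top at (223.5,167.3) and the outer caps at (117.3,186.3) and (155.3,162.8). In the side crop the knob top is at (338,152.8), the pin top at (330.8,179) and the caps at (283.5,127.5) and (314,137.5).

```bash
cat > h.py <<'E'
import numpy as np
from scipy.spatial.transform import Rotation as Ro
def ray(c,p):
    d=Ro.from_euler('xyz',c['rotation']).apply([(p[0]-c['cx'])/c['fx'],(p[1]-c['cy'])/c['fy'],1]);return np.array(c['eye']),d/np.linalg.norm(d)
def plane(c,p,z):
    e,d=ray(c,p);return e+d*(z-e[2])/d[2]
def tri(rs):
    A=sum(np.eye(3)-np.outer(d,d) for e,d in rs);b=sum((np.eye(3)-np.outer(d,d))@e for e,d in rs);return np.linalg.solve(A,b)
E
python3 - <<'E'
from cell import *
from h import *
np.set_printoptions(precision=1,suppress=True)
a,b=camera_info("scene"),camera_info("side")
P={}
for n,p,q,z in[("knob",(182.5,154.8),(338,152.8),92),("pin",(223.5,167.3),(330.8,179),80),("capA",(117.3,186.3),(283.5,127.5),116),("capB",(155.3,162.8),(314,137.5),116),
 ("railrearL",(96.5,222),(258,163.5),30),("railrearR/",(130,239),(275,152.5),30)]:
    A,B,T=plane(a,p,z),plane(b,q,z),tri([ray(a,p),ray(b,q)]);print(n,A,B,T);P[n]=(A+B)/2
d=P["capB"]-P["capA"];print(np.linalg.norm(d),"yaw caps +x",np.degrees(np.arctan2(-d[1],-d[0])))
v=P["pin"]-P["knob"];print(v,np.hypot(*v[:2]))
# side-view rail: front & rear outer corners on near rail top
for c,p,q in[(b,(258,163.5),(396,217)),(b,(275,154),(415,194)),(a,(130,239),(219,185)),(a,(97,222),(227,139))]:
    A,B=plane(c,p,30),plane(c,q,30);print(A,B,np.degrees(np.arctan2(*(A-B)[1::-1])))
E
```

```text
knob [ 559.5 -237.2   92. ] [ 560.2 -236.7   92. ] [ 560.1 -236.5   92.4]
pin [ 541.1 -155.6   80. ] [ 538.2 -155.6   80. ] [ 539.1 -157.5   78.4]
capA [ 704.  -245.4  116. ] [ 693.  -242.4  116. ] [ 699.5 -253.2  109.9]
capB [ 625.3 -236.4  116. ] [ 613.7 -231.5  116. ] [ 619.6 -243.9  109.4]
railrearL [ 733.7 -304.2   30. ] [ 742.  -208.4   30. ] [ 753.7 -250.2   37.7]
railrearR/ [ 733.7 -219.8   30. ] [ 734.9 -271.8   30. ] [ 724.8 -238.6   32.8]
79.64499839762267 yaw caps +x -7.189294325124818
[-20.2  81.3 -12. ] 83.77560098989507
[ 742.  -208.4   30. ] [ 406.6 -167.5   30. ] -6.944938820618631
[ 731.1 -265.5   30. ] [ 396.6 -260.2   30. ] -0.9046385400048548
[ 733.7 -219.8   30. ] [ 541.8 -173.8   30. ] -13.46785811447281
[ 733.2 -303.4   30. ] [ 400.1 -258.2   30. ] -7.72438182837203
```

```bash
python3 -m jog '{"dp":[[0.040,0,-0.022],[0.080,0,-0.043],[0.120,0,-0.064],[0.156,0.02,-0.085],[0.156,0.06,-0.085],[0.156,0.06,-0.085],[0.156,0.06,-0.085]],"rot":[[0,0.065,0],[0,0.131,0],[0,0.131,0],[0,0.131,0],[0,0.131,0],[0,0.131,0],[0,0.131,0]],"claw":[0.095,0.095,0.095,0.095,0.095,0.095,0.095]}'
python3 - <<'E'
from cell import *
from h import *
import cv2
np.set_printoptions(precision=1,suppress=True)
s=state();print(s['t'],s['eef_pos'],s['tcp_rot'],s['ft_force']);print(camera_info("wrist"))
np.save("wc.npy",camera_info("wrist"))
im=read_camera("wrist");cv2.imwrite("pics/w1.png",im[:,:,::-1])
E
```

```text
t: 0.8
eef_pos: [540.2, -155.7, 154.9]
tcp_rot: [-1.572, 0.0, -1.702]
ft_force: [0.2, -0.6, 0.3]
opening: 1.001
0.8 [ 540.2 -155.7  154.9] [-1.6  0.  -1.7] [ 0.2 -0.6  0.3]
{'fx': 325.19226210127806, 'fy': 325.19226210127806, 'cx': 275.73913287362586, 'cy': 207.5295532918844, 'eye': array([550.7, -85.4, 324.8]), 'rotation': array([ 2.9,  0. , -0.1])}
```

View pics/w1.png

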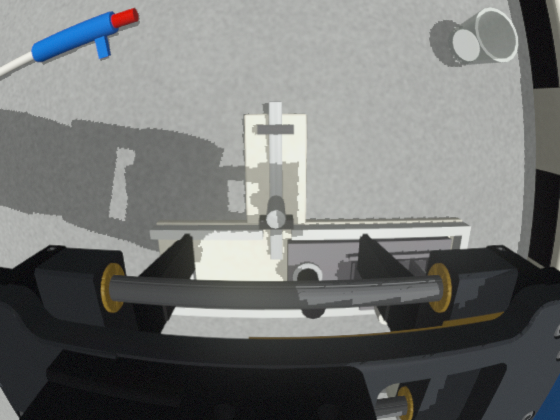

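The wrist view shows the pin top at (276,219), and the lane is aligned with the gripper. The hidden knob base is near (310,275).

Run:
```python
from h import *
np.set_printoptions(precision=1,suppress=True)
c=np.load("wc.npy",allow_pickle=True).item()
def wray(p,z):
    u=np.array([p[0]-c['cx'],p[1]-c['cy']]);r=np.hypot(*u);t=r/c['fx'];d=np.r_[u/r*np.sin(t),np.cos(t)]
    d=Ro.from_euler('xyz',c['rotation']).apply(d);e=c['eye'];return e+d*(z-e[2])/d[2]
print(c['rotation'].round(4))
print("pin",wray((276,219),80))
for p in[(160,231),(465,229)]:print(wray(p,30))
A,B=wray((160,231),30),wray((465,229),30);print(np.degrees(np.arctan2(*(B-A)[1::-1])))
```

```text
[ 2.9  0.  -0.1]
pin [ 540.7 -158.8   80. ]
[ 421.7 -171.5   30. ]
[ 739.8 -213.4   30. ]
-7.508938534126843
```

```bash
python3 -m jog '{"dp":[[0.002,0.04,0],[0.002,0.08,0],[0.002,0.109,0],[0.002,0.109,0],[0.002,0.109,0],[0.002,0.109,0],[0.002,0.109,0],[0.002,0.109,0],[0.002,0.109,0],[0.002,0.109,0],[0.002,0.109,0]],"rot":[[0,0,0],[0,0,0],[0,0,0],[0,0,0],[0,0,0],[0,0,0],[0,0,0],[0,0,0],[0,0,0],[0,0,0],[0,0,0]],"claw":[0.095,0.095,0.095,0.095,0.005,0.005,0.005,0.005,0.005,0.005,0.005]}'
```

```text
t: 1.95
eef_pos: [539.8, -158.0, 45.8]
tcp_rot: [-1.571, -0.0, -1.702]
ft_force: [0.5, 0.5, 0.4]
opening: 0.47
```

```bash
python3 -m jog '{"dp":[[0,0,0],[0,0,0],[0,0,0],[0,0,0],[0,0,0],[0,0,0],[0,0,0],[0,0,0],[0,0,0]],"rot":[[0,0,0],[0,0,0],[0,0,0],[0,0,0],[0,0,0],[0,0,0],[0,0,0],[0,0,0],[0,0,0]],"claw":[0.005,0.005,0.005,0.005,0.005,0.005,0.005,0.005,0.005]}'
```

```text
t: 2.85
eef_pos: [539.7, -158.0, 45.6]
tcp_rot: [-1.571, 0.0, -1.702]
ft_force: [0.2, -0.6, -1.2]
opening: 0.16
```

Opening of about 15 mm means the pin is held. I'll pull it 30 mm to the bolt's side.

```bash
python3 -m jog '{"dp":[[-0.006,0,0],[-0.012,0,0],[-0.018,0,0],[-0.024,0,0],[-0.030,0,0],[-0.030,0,0],[-0.030,0,0]],"rot":[[0,0,0],[0,0,0],[0,0,0],[0,0,0],[0,0,0],[0,0,0],[0,0,0]],"claw":[0.005,0.005,0.005,0.005,0.005,0.005,0.005]}'; python3 -m jog '{"dp":[[0,0,0],[0,0,0],[0,0,0],[0,0,0],[0,0,0],[0,0,0],[0,-0.04,0],[0,-0.08,0],[0,-0.12,0],[0,-0.12,0]],"rot":[[0,0,0],[0,0,0],[0,0,0],[0,0,0],[0,0,0],[0,0,0],[0,0,0],[0,0,0],[0,0,0],[0,0,0]],"claw":[0.05,0.05,0.05,0.05,0.05,0.05,0.05,0.05,0.05,0.05]}'
python3 - <<'E'
from cell import *
import cv2
a=read_camera("scene")[100:300,80:330];b=read_camera("side")[100:300,180:430]
import numpy as np
cv2.imwrite("pics/c2.png",cv2.resize(np.vstack([a])[:,:,::-1],None,fx=3,fy=3,interpolation=2));cv2.imwrite("pics/d2.png",cv2.resize(b[:,:,::-1],None,fx=3,fy=3,interpolation=2))
print(state()['eef_pos'],state()['opening'])
E
```

```text
t: 3.55
eef_pos: [543.5, -127.6, 45.6]
tcp_rot: [-1.571, 0.0, -1.701]
ft_force: [-2.6, 1.9, 0.6]
opening: 0.16
t: 4.55
eef_pos: [545.5, -128.8, 170.5]
tcp_rot: [-1.563, -0.002, -1.702]
ft_force: [0.9, -0.1, -0.2]
opening: 0.527
[ 543.76158741 -128.22835762  166.19452234] 0.5266401083676013
```

View pics/d2.png

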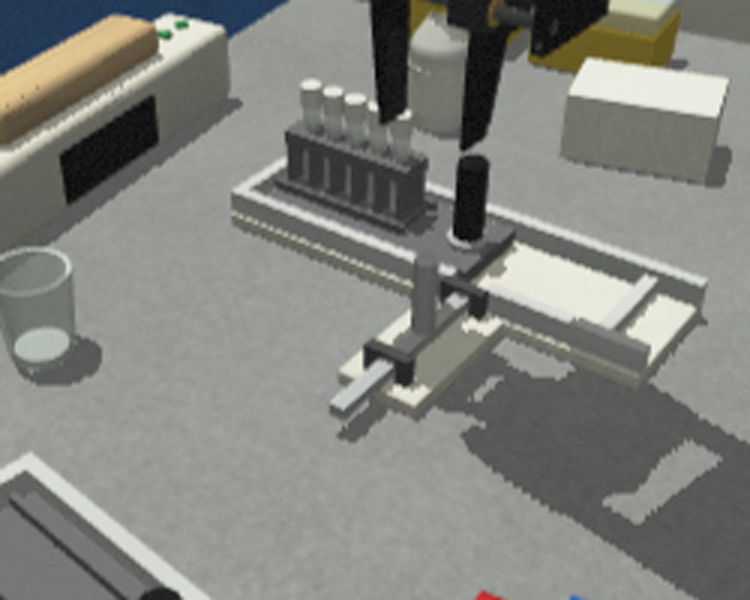

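The pin is out at about 108 mm, past the 94 mm needed, and it was released cleanly. Next is the knob, at about (560.5,-238), with the gripper only partly open so it clears the rack.

```bash
python3 -m jog '{"dp":[[0.040,0,0.012],[0.080,0,0.024],[0.106,0,0.031],[0.106,0,0.031],[0.106,0.03,0.031],[0.106,0.06,0.031],[0.106,0.06,0.031],[0.106,0.06,0.031]],"rot":[[0,0,0],[0,0,0],[0,0,0],[0,0,0],[0,0,0],[0,0,0],[0,0,0],[0,0,0]],"claw":[0.046,0.046,0.046,0.046,0.046,0.046,0.046,0.046]}'
python3 - <<'E'
from cell import *
import cv2
a=read_camera("scene")[100:300,80:330];b=read_camera("side")[100:300,230:430]
cv2.imwrite("pics/e3.png",cv2.resize(cv2.hconcat([a,b])[:,:,::-1],None,fx=1.77,fy=1.77,interpolation=2))
E
```

```text
t: 5.45
eef_pos: [560.3, -236.7, 105.2]
tcp_rot: [-1.573, 0.001, -1.701]
ft_force: [0.3, -0.4, 0.6]
opening: 0.485
```

View pics/e3.png

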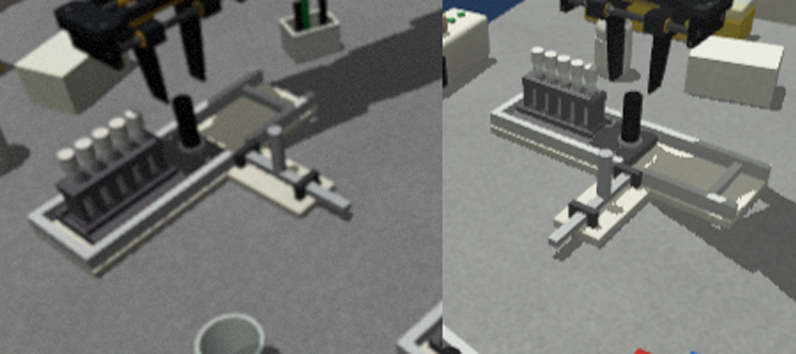

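The fingers straddle the knob and clear the caps, with the knob centred in both views. I'll descend and close.

```bash
python3 -m jog '{"dp":[[0.001,0.02,0],[0.001,0.04,0],[0.001,0.051,0],[0.001,0.051,0],[0.001,0.051,0],[0.001,0.051,0],[0.001,0.051,0],[0.001,0.051,0],[0.001,0.051,0],[0.001,0.051,0],[0.001,0.051,0],[0.001,0.051,0]],"rot":[[0,0,0],[0,0,0],[0,0,0],[0,0,0],[0,0,0],[0,0,0],[0,0,0],[0,0,0],[0,0,0],[0,0,0],[0,0,0],[0,0,0]],"claw":[0.046,0.046,0.046,0.046,0.01,0.01,0.01,0.01,0.01,0.01,0.01,0.01]}'
```

```text
t: 6.75
eef_pos: [560.8, -238.5, 55.3]
tcp_rot: [-1.57, -0.0, -1.702]
ft_force: [-0.3, 0.3, 5.8]
opening: 0.227
```

```bash
python3 -m jog '{"dp":[[0,0,-0.005],[0,0,-0.015],[0,0,-0.027],[0,0,-0.039],[0,0,-0.051],[0,0,-0.063],[0,0,-0.074],[0,0,-0.083],[0,0,-0.089],[0,0,-0.092],[0,0,-0.092]],"rot":[[0,0,0],[0,0,0],[0,0,0],[0,0,0],[0,0,0],[0,0,0],[0,0,0],[0,0,0],[0,0,0],[0,0,0],[0,0,0]],"claw":[0.01,0.01,0.01,0.01,0.01,0.01,0.01,0.01,0.01,0.01,0.01]}'; python3 -m jog '{"dp":[[0,0,-0.001],[0,0,-0.002],[0,0,-0.003],[0,0,-0.003]],"rot":[[0,0,0],[0,0,0],[0,0,0],[0,0,0]],"claw":[0.01,0.01,0.01,0.01]}'
```

```text
t: 7.85
eef_pos: [469.1, -227.1, 55.3]
tcp_rot: [-1.569, -0.001, -1.702]
ft_force: [-2.3, -4.8, 9.0]
opening: 0.225
t: 8.25
eef_pos: [466.7, -226.8, 55.3]
tcp_rot: [-1.568, -0.001, -1.702]
ft_force: [1.7, -3.6, 6.6]
opening: 0.227
```

```bash
python3 -m jog '{"dp":[[0,0,-0.001],[0,0,-0.002],[0,0,-0.002]],"rot":[[0,0,0],[0,0,0],[0,0,0]],"claw":[0.01,0.01,0.01]}'; python3 -m jog '{"dp":[[0,0,-0.001],[0,0,-0.002],[0,0,-0.002]],"rot":[[0,0,0],[0,0,0],[0,0,0]],"claw":[0.01,0.01,0.01]}'
```

```text
t: 8.55
eef_pos: [464.7, -226.5, 55.3]
tcp_rot: [-1.568, -0.002, -1.702]
ft_force: [2.2, -4.2, 6.2]
opening: 0.227
t: 8.85
eef_pos: [464.6, -226.6, 55.3]
tcp_rot: [-1.565, -0.002, -1.702]
ft_force: [13.8, -2.1, -0.7]
opening: 0.228
```

The force rose to 14 N and the motion halted after 97 mm, so the carriage is at the stop. I'll release, rise and check.

```bash
python3 -m jog '{"dp":[[0,0,0],[0,0,0],[0,0,0],[0,0,0],[0,0,0],[0,0,0],[0,-0.03,0],[0,-0.07,0],[0,-0.11,0],[0,-0.14,0],[0,-0.14,0],[0,-0.14,0]],"rot":[[0,0,0],[0,0,0],[0,0,0],[0,0,0],[0,0,0],[0,0,0],[0,0,0],[0,0,0],[0,0,0],[0,0,0],[0,0,0],[0,0,0]],"claw":[0.044,0.044,0.044,0.044,0.044,0.044,0.044,0.044,0.044,0.044,0.044,0.044]}'
python3 - <<'E'
from cell import *
import cv2
a=read_camera("scene")[80:280,80:330];b=read_camera("side")[100:300,230:480]
cv2.imwrite("pics/f4.png",cv2.resize(cv2.hconcat([a,b])[:,:,::-1],None,fx=1.6,fy=1.6,interpolation=2))
E
```

```text
t: 10.05
eef_pos: [462.2, -225.4, 194.8]
tcp_rot: [-1.57, -0.0, -1.702]
ft_force: [-0.3, -0.2, -1.0]
opening: 0.463
```

View pics/f4.png

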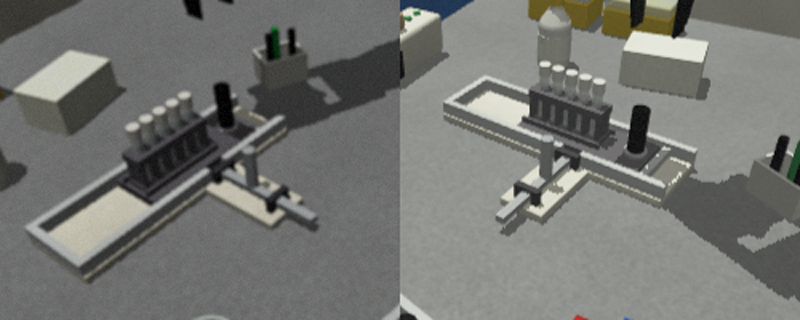

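The carriage sits against the front stop with the bolt still out and the rack upright. The knob top is at about (379.4,168.5) in the side view and (218.5,133.5) in the scene view. I'll check the travel with those.

Run:
```python
from cell import *
from h import *
k=np.array([560,-237,92.])
for n,p in[("side",(379.4,168.5)),("scene",(218.5,133.5))]:
    q=plane(camera_info(n),p,92);print(n,q.round(1),"travel",np.dot((k-q)[:2],[.991,-.1305]).round(1))
```

```text
side [ 465.1 -217.8   92. ] travel 96.5
scene [ 466.  -222.3   92. ] travel 95.0
```

```bash
python3 -c "
from cell import *
s=state();print(s['t'],s['ft_force']);print(job_done())"
```

```text
10.15 [ 0.11979535  0.42223647 -0.31170855]
the job is handed in; nothing more can be done
None
```

The job is handed in at 10.2 s, well inside the 45 s limit. The loaded lane's carriage is drawn to its front stop and the gripper has let go.

- **Bolt:** I gripped the steel pin and slid it 30 mm outward, to about 108 mm from the carriage knob. The carriage passes from 94 mm, and the last pictures show the bolt still out.
- **Carriage:** I drew the black knob forward until it stopped after about 97 mm and the force rose to about 14 N, which I took as the front stop. I then opened the fingers and rose about 140 mm.
- **Last checks:** The final pictures show the carriage against the stop bar, the rack upright and the gripper clear, with wrist force about 0. I never moved the arm to the empty lane, though the last crops don't show it.
- **Disagreement:** Travel measured in the images was 96.5 mm (side) and 95.0 mm (scene), against 97 mm from the arm. That is about what the image measurement can resolve, and the 0–4 mm starting offset was not measured.

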